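# Put the cleaned gas burners back together

### The arm

A 6-joint arm with a two-finger parallel gripper is mounted at the origin on the work surface. World frame = base frame: x ahead of the robot, y to its left, z up, the work surface at z = 0. Lengths are in mm, angles in rad, forces in N, time in s.
With the tool pointing down it reaches from about 275 to 750 mm from the base axis. Payload 10.2 kg.
Tool frame: the origin (TCP) lies on the centre line of the jaws, within the pads' length; the fingertips stand 19 mm ahead of it and the grasp point (between the pads) is the TCP; z points along the fingers, y is the line along which they close (so a half turn about z gives the same grasp; the last joint's range is limited). The gripper opens to 85 mm and grips with 20 to 120 N. Pads are 22 mm wide; open, the fingers measure 114 mm over their backs; the gripper's body (76 mm by 85 mm) begins 54 mm behind the grasp point. The pads swing forward as they close: fully open they stand 13 mm farther back than shut.
Start: joints at [1.056, 0.313, 1.498, -0, 1.331, -0.223], TCP at [151.043, 502.809, 250.294] pointing down, gripper open.
Joint ranges: [-2.94, 2.94], [-0.97, 2.17], [0.19, 2.56], [-1.23, 4.37], [0.02, 3.11], [-2.88, 2.88]. Speed limits (rad/s): [2.39, 2.39, 3.01, 3.14, 3.14, 3.14].

### API

Orientations are given as a unit quaternion [w, x, y, z].
In Python, from rig import sense, capture, finish_job, regions_of, mark_of gives the robot as it stands.
- The arm moves only by the tool jog_arm, never from a script. Its argument "series" is text: rows parted by semicolons, each of 7 numbers parted by spaces: the shift along the tool's x, y, z in units of 0.4 m (1.0 is 0.4 m), then the turn, a rotation vector about the tool's x, y, z in units of pi/2 rad (1.0 is pi/2 rad), then the opening, from -1 (shut) to 1 (fully open). A call has 1 to 20 rows; each row is the pose to reach, as a shift and turn from the pose commanded when the call began, along the tool's axes at that moment; what a row does not reach only later rows make up. A row lasts 1/8 s, in which the tool goes at most 62.5 mm and 10.7 degrees, less where a joint would pass 70% of its speed; a pose out of reach is approached as far as the arm can. A call with a number of a shift or a turn outside -1 to 1 is refused whole. A call with a gripper value outside its range is refused whole. The fingers move at their own pace and stop on an object; "grip_force" is the grip in N (left out, the last holds). Time passes only in rows, so rows that repeat a pose let the fingers close. It gives the time, the measured TCP pose, the force, the opening and the grip force at its end, in the units of the state.
- sense(): the state, without advancing time (a new reading comes with each control period).
- capture(name): name is "side" or "top" or "wrist"; returns a dict with "img" (480x640x3 uint8, red, green, blue), "intrinsics" (3x3 intrinsics, pixels), "R" (3x3) and "t" (3): a world point X has camera coordinates R X + t. Camera axes: x right, y down, z forward; pixel columns grow to the right and rows downward; lengths in mm; the calibration is good to about 2 mm. A picture is of the moment at which its call begins. There is no depth.
- finish_job(): hands the job in; it is judged then, once.
Trained networks look in a picture, given as the dict that the camera call returned (one of the last four; its "shot" number tells which), for a name from the list of things; names that differ only in an ending like _2 or _b are one class to them, and where a whole thing is asked for, a point or a joint stands for the part that bears it (a point fixed in the world has none). Each returns a list of dicts, best first, with "confidence" (0 to 1); they miss things now and then, are a little off and sometimes report something else, mostly with a low value. They report only what shows in the picture. A call takes as long as a camera call.
- regions_of(label, picture): "region" (480x640 bool, what is visible of it) and "point" ([row, column] in pixels, amid what is visible of it).
- mark_of(label, picture): "point" ([row, column] in pixels: a listed point, or the origin of a listed thing).
The state is a dict: "time_s": time; "joints": joint angles; "dq": joint speeds; "tau": joint torques, N m; "eef_pos": TCP position; "ee_rot": TCP orientation; "force": force on the tool from outside, world axes, zero at the start; "wrist_torque": the same for the moment, N m; "grip_width": opening from 0.0 (shut) to 1.0 (fully open); "grip_force": force on a finger pad.
Only numpy, scipy, OpenCV 4.12 (cv2) and the standard library are available. Lean on these libraries where they do the work, as an engineer would, in place of code of your own. Each camera call takes 0.05 s, during which the arm holds its last target. There are 200 camera calls.

### The job

The two burners of the gas hob have been washed and are to be put back together: seat the slotted aluminium head on the burner cup of its own size, then lay the black enamelled cap of that size on the head, for the large burner and for the small one, so that every part sits fully down, centred and level, and is let go. Lower the caps into place, do not drop them, and do not knock over the salt shaker or the drinking glass.

Things in the scene. Friction and masses are not known exactly. Their poses are not given: they have to be found in the camera images.
- cup_large: Large burner's cup, fixed on the steel hob: brass ring, outer diameter 68 mm, height 12 mm, with a central well 36 mm wide, 10 mm deep. Origin: on its axis at its underside, on the hob's upper face (8 mm above the counter), z up. Just outside the ring stand a white ignition pin (+y side, 14 mm high) and a copper pin (-y, 9 mm).
- head_large: Large burner's head, loose: aluminium, slots round its side. Spigot 30 mm wide, 9 mm long (tapered end), enters the cup's well; above it a round drum 54 mm wide from 9 to 29 mm, with a recess 42 mm wide, 8 mm deep in its top. Origin: axis, bottom of the spigot on which it stands upright. Yaw is free. Seated: drum on the cup's rim, origin 3 mm above the cup's. Roughly 120 g.
- cap_large: Large burner's cap, loose: matt black disc 60 mm wide, its edge upright from 6 to 15 mm, domed to 18 mm; below it a plug 36 mm wide, 6 mm deep (tapered end), on which it stands, right side up. Origin: axis, bottom of the plug. Yaw is free. Seated: plug in the head's recess, disc on the head's rim, origin 23 mm above the head's. Roughly 130 g.
- cup_small: Small burner's cup, fixed on the steel hob: brass ring, outer diameter 50 mm, height 12 mm, with a central well 25 mm wide, 10 mm deep. Origin: on its axis at its underside, on the hob's upper face (8 mm above the counter), z up. Just outside the ring stand a white ignition pin (+y side, 14 mm high) and a copper pin (-y, 9 mm).
- head_small: Small burner's head, loose: aluminium, slots round its side. Spigot 19 mm wide, 9 mm long (tapered end), enters the cup's well; above it a round drum 40 mm wide from 9 to 29 mm, with a recess 31 mm wide, 8 mm deep in its top. Origin: axis, bottom of the spigot on which it stands upright. Yaw is free. Seated: drum on the cup's rim, origin 3 mm above the cup's. Roughly 60 g.
- cap_small: Small burner's cap, loose: matt black disc 46 mm wide, its edge upright from 6 to 15 mm, domed to 18 mm; below it a plug 25 mm wide, 6 mm deep (tapered end), on which it stands, right side up. Origin: axis, bottom of the plug. Yaw is free. Seated: plug in the head's recess, disc on the head's rim, origin 23 mm above the head's. Roughly 70 g.
- shaker: Bystander: blue ceramic salt shaker with a steel top, 38 mm in diameter, 63 mm tall, loose, standing among the burner parts. Origin at the centre of its underside, z up.
- tumbler: Bystander: green drinking glass, 72 mm in diameter, 100 mm tall, loose, on the counter nearer the robot than the parts. Origin at the centre of its underside, z up.

How it is judged:
By the outcome, as a careful person would: the job done as asked, in the order asked, and still so for the second after the job is handed in, with the robot touching nothing.
It also fails if it takes over 125 s, if anything falls off the work surface, if the arm or the gripper's body presses on something with over 40 N, if the wrist force passes 120 N, or if a joint passes its speed limit or range.

## Working session

There is one attempt and no reset: what is moved stays moved. The work goes in short steps, Python scripts to look and compute and a tool call to move; the robot and the scene stay as the last step left them, time stands still between calls to the robot, and variables do not carry over. Pictures are saved under pics/ and viewed, at most 14 in all, crops included, and the job is handed in when it is done.

Besides the shell and the picture viewer there is one more tool, called after "Request:" as name(argument=value, ...), one argument or row to a line, values as JSON. jog_arm: Moves the arm, as the interface text tells. Shifts and turns lie within -1 to 1; 1 stands for 0.4 m of shift or pi/2 rad of turn. Its arguments: {"type":"object","properties":{"series":{"type":"string"},"grip_force":{"type":"number"}},"required":["series"]}

```bash
mkdir -p pics
cat > h.py <<'E'
import numpy as np, cv2
from rig import *
def ray(p,rc):
    K=np.array(p['intrinsics']);R=np.array(p['R']);t=np.array(p['t'])
    d=R.T@np.linalg.inv(K)@np.array([rc[1],rc[0],1.0]); return -R.T@t,d/np.linalg.norm(d)
def atz(p,rc,z):
    o,d=ray(p,rc); return o+d*(z-o[2])/d[2]
def proj(p,X):
    c=np.array(p['R'])@np.array(X,float)+np.array(p['t']); u=np.array(p['intrinsics'])@c; return u[:2]/u[2]
def save(p,n,crop=None,s=1):
    im=p['img'][:,:,::-1]
    if crop: im=im[crop[0]:crop[1],crop[2]:crop[3]]
    cv2.imwrite('pics/'+n,cv2.resize(im,None,fx=s,fy=s,interpolation=cv2.INTER_CUBIC))
names=['cup_large','head_large','cap_large','cup_small','head_small','cap_small','shaker','tumbler']
E
python3 - <<'E'
from h import *
s=sense();print(s['time_s'],s['eef_pos'],s['ee_rot'],s['grip_width'],s['force'])
for c in ['top','side']:
    p=capture(c);save(p,c+'0.png');print(c,(-np.array(p['R']).T@p['t']).round(),)
    for n in names:
        for m in mark_of(n,p)[:2]: print(n,'mark',np.round(m['point'],1),round(m['confidence'],2),atz(p,m['point'],8 if 'cup' in n else 0).round(1))
        for m in regions_of(n,p)[:2]:
            ys,xs=np.where(m['region']);print('   reg',np.round(m['point'],1),round(m['confidence'],2),len(ys),ys.min(),ys.max(),xs.min(),xs.max())
E
```

```text
0.0 [150.92287094 502.59785707 249.71967436] [-2.31566080e-04  1.45373553e-01  9.89376620e-01 -6.16972422e-04] 1.002308840169762 [ 0.01436208  0.24434431 -0.01346869]
top [322. -91. 903.]
cup_large mark [256.7 187.1] 0.6 [465.8 155.6   8. ]
   reg [256.1 184.2] 0.9 1045 238 272 168 208
head_large mark [188.2 366. ] 0.89 [ 609.3 -201.3    0. ]
   reg [187.8 367.6] 0.86 598 174 201 355 381
   reg [227.2 403.2] 0.52 362 218 240 393 414
cap_large mark [267.4 363.3] 0.76 [ 445.8 -191.9    0. ]
   reg [268.4 366. ] 0.82 761 255 285 350 380
   reg [185.8 365.5] 0.59 646 173 201 355 382
cup_small mark [154.8 210.1] 0.94 [678.9 120.2   8. ]
cup_small mark [229.6 399.2] 0.72 [ 520.5 -264.4    8. ]
   reg [153.2 209.4] 0.95 500 146 169 191 221
head_small mark [213.5 441.2] 0.94 [ 555.7 -352.4    0. ]
   reg [210.  441.9] 0.7 336 202 221 432 453
cap_small mark [284.3 458.1] 0.92 [ 412.5 -377.     0. ]
   reg [285.  456.3] 0.91 417 274 295 448 472
shaker mark [230.1 398.1] 0.83 [ 521.3 -263.7   -0. ]
   reg [227.9 400.9] 0.7 358 219 240 393 414
   reg [156.  208.5] 0.44 492 146 169 191 221
tumble
[... 295 characters left out ...]
8.6] 0.56 608 272 297 386 413
cup_small mark [193.7 396.6] 0.84 [675.6 122.1   8. ]
cup_small mark [296.2 315.4] 0.29 [ 444.1 -206.2    8. ]
   reg [189.9 398.1] 0.75 248 184 199 385 404
head_small mark [356.7 392. ] 0.65 [ 559.  -354.3    0. ]
head_small mark [290.3 396.5] 0.38 [ 602.1 -199.9    0. ]
   reg [349.6 391.2] 0.69 531 336 361 378 402
cap_small mark [379.  305.3] 0.94 [ 410.8 -382.4    0. ]
   reg [372.6 305.3] 0.97 585 361 386 292 319
shaker mark [321.1 359.5] 0.7 [ 518. -270.    0.]
shaker mark [192.6 310.6] 0.47 [467.4 163.8   0. ]
   reg [312.5 361. ] 0.81 582 294 327 350 370
tumbler mark [353.7 227.4] 0.96 [ 283.6 -317.5    0. ]
   reg [328.9 224.8] 0.65 2670 298 368 198 245
```

View pics/top0.png

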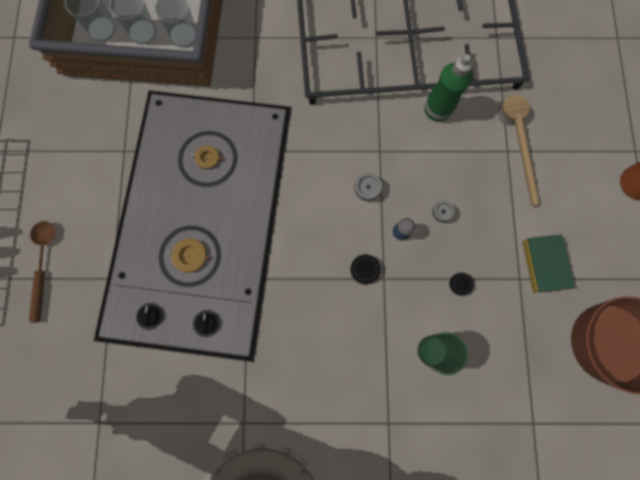

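View pics/side0.png

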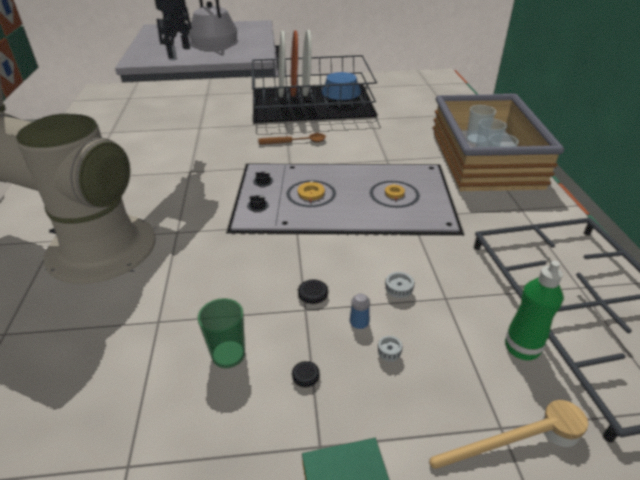

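Top view: large cup at about row 257, column 187; small cup at 155, 208; head_large at 188, 367; head_small at 211, 442; cap_large at 268, 365; cap_small at 284, 460; shaker at 228, 402; tumbler at 352, 440. The side view agrees. Next I move over the large cup and turn the tool to line up with the world axes.

Request:
jog_arm(
  series="-1 -0.6 0 0 0 0.8142 1;-1 -0.6 0 0 0 0.8142 1;-1 -0.6 0 0 0 0.8142 1;-1 -0.6 0 0 0 0.8142 1;-1 -0.6 0 0 0 0.8142 1;-1 -0.6 0 0 0 0.8142 1;-1 -0.6 0 0 0 0.8142 1;-1 -0.6 0 0 0 0.8142 1;-1 -0.6 0 0 0 0.8142 1;-1 -0.6 0 0 0 0.8142 1;-1 -0.6 0 0 0 0.8142 1;-1 -0.6 0 0 0 0.8142 1",
)

```text
time_s: 3.2
eef_pos: [464.7, 158.5, 250.5]
ee_rot: [0.0, 0.707, 0.708, 0.0]
force: [0.1, -1.0, -0.1]
grip_width: 1.001
grip_force: 0.0
```

```bash
cat >> h.py <<'E'
def look(cams,ns,zs=None,tag=None):
    s=sense();print(round(s['time_s'],2),np.round(s['eef_pos'],1),np.round(s['ee_rot'],4),round(s['grip_width'],3),np.round(s['force'],1),round(float(np.max(s['grip_force'])),1))
    for c in cams:
        p=capture(c)
        if tag: save(p,f'{tag}_{c}.png')
        for n in ns:
            z0=8 if 'cup' in n else 0
            for m in mark_of(n,p)[:2]: print(c,n,'mark',np.round(m['point'],1),round(m['confidence'],2),atz(p,m['point'],z0).round(1))
            for m in regions_of(n,p)[:1]:
                # outline of the top rim: ellipse fit to hull on rim plane
                h=20 if 'cup' in n else 29 if 'head' in n else 15
                cs,_=cv2.findContours(m['region'].astype(np.uint8),cv2.RETR_EXTERNAL,cv2.CHAIN_APPROX_NONE)
                k=cv2.convexHull(max(cs,key=cv2.contourArea))[:,0,:]
                P=np.array([atz(p,(v,u),h)[:2] for u,v in k],np.float32)
                ce,r=cv2.minEnclosingCircle(P)
                print(c,n,'reg',round(m['confidence'],2),'centroid@h',atz(p,m['point'],h).round(1),'circ',np.round(ce,1),'d',round(2*r,1))
    return p
E
python3 - <<'E'
from h import *
p=look(['wrist'],['cup_large','cup_small'],tag='w1')
print(p['intrinsics'],(-np.array(p['R']).T@p['t']).round(1),np.array(p['R']).round(3))
E
```

```text
3.2 [464.7 158.5 250.5] [1.000e-04 7.067e-01 7.076e-01 1.000e-04] 1.001 [ 0.1 -1.  -0.1] 0.0
wrist cup_large mark [206.5 316.6] 0.85 [466.9 153.8   8. ]
wrist cup_large reg 0.95 centroid@h [467.1 154.6  20. ] circ [466.5 154.1] d 79.5
wrist cup_small mark [233.7 521.4] 0.69 [667.4 127.    8. ]
wrist cup_small reg 0.93 centroid@h [664.9 128.7  20. ] circ [665.7 128.3] d 65.1
[[387.16720403   0.         313.40367321]
 [  0.         387.16720403 234.32999162]
 [  0.           0.           1.        ]] [464.  226.8 373.8] [[ 1.     0.001 -0.001]
 [ 0.002 -0.964  0.266]
 [-0.    -0.266 -0.964]]
```

View pics/w1_wrist.png

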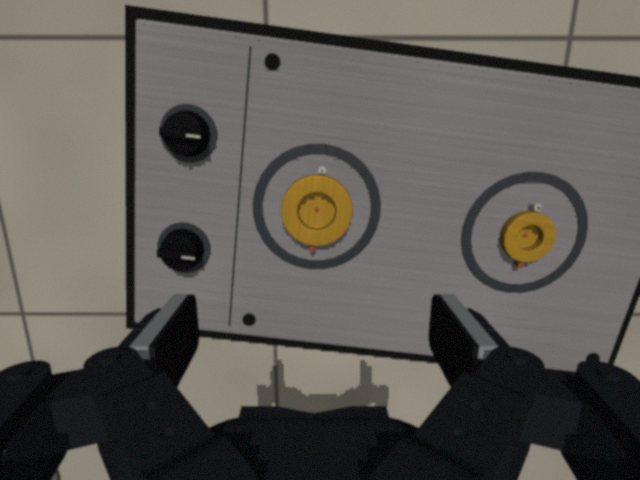

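The wrist view shows the large cup at row 210, column 317 and the small cup at 237, 528, each with its pins along about ±y. I'll look again from over the small cup, using a silhouette fit.

Request:
jog_arm(
  series="0 0.52 0 0 0 0 1;0 0.52 0 0 0 0 1;0 0.52 0 0 0 0 1;0 0.52 0 0 0 0 1;0 0.52 0 0 0 0 1;0 0.52 0 0 0 0 1;0 0.52 0 0 0 0 1",
)

```text
time_s: 4.32
eef_pos: [672.4, 158.1, 251.1]
ee_rot: [0.0, 0.707, 0.707, 0.0]
force: [0.1, -0.4, 0.6]
grip_width: 1.0
grip_force: 0.0
```

```bash
cat >> h.py <<'E'
from scipy.optimize import minimize
PROF={'cup_large':[(34,8),(34,20)],'cup_small':[(25,8),(25,20)],
'head_large':[(15,0),(27,9),(27,29)],'head_small':[(9.5,0),(20,9),(20,29)],
'cap_large':[(18,0),(30,6),(30,15)],'cap_small':[(12.5,0),(23,6),(23,15)],'shaker':[(19,0),(19,55)],'tumbler':[(36,0),(36,100)]}
def sil(p,n,xy,dz=0):
    a=np.linspace(0,2*np.pi,48,endpoint=False)
    pts=np.array([proj(p,[xy[0]+r*np.cos(t),xy[1]+r*np.sin(t),z+dz]) for r,z in PROF[n] for t in a],np.float32)
    im=np.zeros((480,640),np.uint8);cv2.fillConvexPoly(im,np.round(cv2.convexHull(pts)*16).astype(np.int32),255,cv2.LINE_AA,4);return im/255.
def fit(p,n,mask,xy0,dz=0):
    m=mask.astype(float)
    f=lambda x:1-np.minimum(m,sil(p,n,x,dz)).sum()/np.maximum(m,sil(p,n,x,dz)).sum()
    r=minimize(f,xy0,method='Nelder-Mead',options=dict(initial_simplex=np.array([xy0,np.add(xy0,[8,0]),np.add(xy0,[0,8])]),xatol=.05))
    return r.x.round(1),round(1-r.fun,3)
def brass(p,n,xy0):
    h=cv2.cvtColor(p['img'],cv2.COLOR_RGB2HSV);m=(h[...,0]>15)&(h[...,0]<32)&(h[...,1]>120)
    m&=cv2.dilate((sil(p,n,xy0)>0).astype(np.uint8),np.ones((25,25)))>0
    cs,_=cv2.findContours(m.astype(np.uint8),cv2.RETR_EXTERNAL,cv2.CHAIN_APPROX_NONE)
    o=np.zeros((480,640),np.uint8);cv2.drawContours(o,[max(cs,key=cv2.contourArea)],-1,1,-1);return o
def fits(p,ns,dz=0):
    for n in ns:
        g=regions_of(n,p)
        for m in g[:1]:
            xy0=atz(p,m['point'],15)[:2]; print(n,round(m['confidence'],2),'netfit',fit(p,n,m['region'],xy0,dz),*( ['brass',fit(p,n,brass(p,n,xy0))] if 'cup' in n else []))
E
python3 - <<'E'
from h import *
p=look(['wrist'],['cup_small'],tag='w2'); fits(p,['cup_small','cup_large'])
for c in ['top','side']: p=capture(c);print(c);fits(p,names)
E
```

```text
4.33 [672.4 158.1 251.1] [2.000e-04 7.070e-01 7.073e-01 3.000e-04] 1.0 [ 0.1 -0.4  0.6] 0.0
wrist cup_small mark [234.  313.4] 0.93 [671.6 125.8   8. ]
wrist cup_small reg 0.96 centroid@h [666.7 127.   20. ] circ [669.7 128.9] d 64.6Traceback (most recent call last):
  File "<stdin>", line 2, in <module>
  File "h.py", line 54, in fits
    xy0=atz(p,m['point'],15)[:2]; print(n,round(m['confidence'],2),'netfit',fit(p,n,m['region'],xy0,dz),*( ['brass',fit(p,n,brass(p,n,xy0))] if 'cup' in n else []))
                                                                                                                    ~~~^^^^^^^^^^^^^^^^^^^^
TypeError: fit() missing 1 required positional argument: 'xy0'
```

```bash
sed -i 's/brass(p,n,xy0))\]/brass(p,n,xy0),xy0)]/' h.py
python3 - <<'E'
from h import *
p=capture('wrist'); fits(p,['cup_small','cup_large'])
for c in ['top','side']: p=capture(c);print(c);fits(p,names)
E
```

```text
cup_small 0.9 netfit (array([670.4, 124.8]), np.float64(0.879)) brass (array([670. , 125.3]), np.float64(0.885))
cup_large 0.95 netfit (array([467.1, 151.1]), np.float64(0.909)) brass (array([466.9, 150.6]), np.float64(0.901))
top
cup_large 0.82 netfit (array([467.6, 150.9]), np.float64(0.911)) brass (array([470.5, 152.9]), np.float64(0.781))
head_large 0.59 netfit (array([ 605.8, -202.6]), np.float64(0.863))
cap_large 0.85 netfit (array([ 440.6, -193.5]), np.float64(0.926))Traceback (most recent call last):
  File "<stdin>", line 3, in <module>
  File "h.py", line 54, in fits
    xy0=atz(p,m['point'],15)[:2]; print(n,round(m['confidence'],2),'netfit',fit(p,n,m['region'],xy0,dz),*( ['brass',fit(p,n,brass(p,n,xy0),xy0)] if 'cup' in n else []))
                                                                                                                            ~~~~~^^^^^^^^^
  File "h.py", line 49, in brass
    o=np.zeros((480,640),np.uint8);cv2.drawContours(o,[max(cs,key=cv2.contourArea)],-1,1,-1);return o
                                                       ~~~^^^^^^^^^^^^^^^^^^^^^^^^
ValueError: max() iterable argument is empty
```

Request:
jog_arm(
  series="-0.82 -0.17 0 0 0 0 1;-0.82 -0.17 0 0 0 0 1;-0.82 -0.17 0 0 0 0 1;-0.82 -0.17 0 0 0 0 1;-0.82 -0.17 0 0 0 0 1;-0.82 -0.17 0 0 0 0 1;-0.82 -0.17 0 0 0 0 1;-0.82 -0.17 0 0 0 0 1;-0.82 -0.17 0 0 0 0 1",
)

```text
time_s: 6.05
eef_pos: [605.5, -168.6, 250.4]
ee_rot: [-0.0, 0.706, 0.708, 0.0]
force: [0.1, 0.1, 0.9]
grip_width: 0.998
grip_force: 0.0
```

Run:
```python
from h import *
p=look(['wrist'],[],tag='w3'); p=capture('wrist');save(p,'w3.png');fits(p,['head_large','cap_large','shaker'])
```

```text
6.05 [ 605.5 -168.6  250.4] [-0.000e+00  7.064e-01  7.078e-01  1.000e-04] 0.998 [0.1 0.1 0.9] 0.0
head_large 0.66 netfit (array([ 605.2, -202.5]), np.float64(0.925))
cap_large 0.58 netfit (array([ 439.7, -194.1]), np.float64(0.943))
shaker 0.79 netfit (array([ 520. , -266.5]), np.float64(0.791))
```

View pics/w3.png

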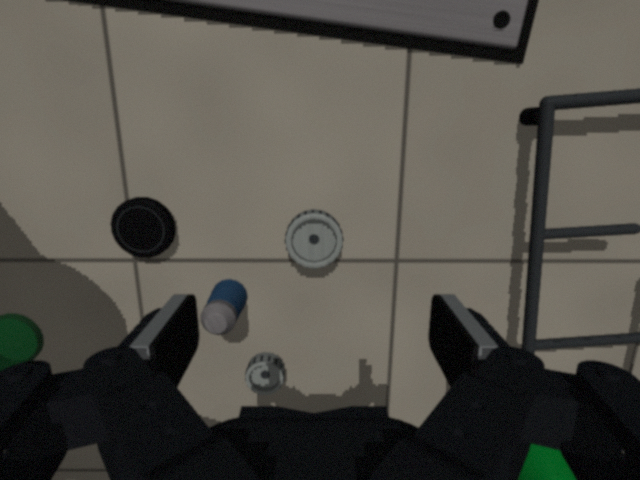

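The picture shows head_large at row 240, column 314, with cap_large, shaker and head_small around it. Next: turn 90°, descend and squeeze once along y to centre it.

Request:
jog_arm(
  series="-0.081 0 0.3 0 0 1 1;-0.081 0 0.3 0 0 1 1;-0.081 0 0.3 0 0 1 1;-0.081 0 0.3 0 0 1 1;-0.081 0 0.3 0 0 1 1;-0.081 0 0.3 0 0 1 1;-0.081 0 0.3 0 0 1 1;-0.081 0 0.4 0 0 1 1;-0.081 0 0.45 0 0 1 1;-0.081 0 0.5 0 0 1 1;-0.081 0 0.555 0 0 1 1;-0.081 0 0.555 0 0 1 1;-0.081 0 0.555 0 0 1 0.1;-0.081 0 0.555 0 0 1 0.1;-0.081 0 0.555 0 0 1 0.1;-0.081 0 0.555 0 0 1 0.1;-0.081 0 0.555 0 0 1 0.1;-0.081 0 0.555 0 0 1 0.1",
  grip_force=20,
)

```text
time_s: 8.55
eef_pos: [605.7, -202.8, 29.6]
ee_rot: [0.0, 1.0, 0.0, 0.001]
force: [-1.1, 0.5, 6.3]
grip_width: 0.616
grip_force: 20.9
```

Request:
jog_arm(
  series="0 0 0 0 0 0 1;0 0 0 0 0 0 1;0 0 0 0 0 -1 1;0 0 0 0 0 -1 1;0 0 0 0 0 -1 1;0 0 0 0 0 -1 1;0 0 0 0 0 -1 1;0 0 0 0 0 -1 1;0 0 0 0 0 -1 1;0 0 0 0 0 -1 1;0 0 0 0 0 -1 1;0 0 0 0 0 -1 1;0 0 0 0 0 -1 0;0 0 0 0 0 -1 0;0 0 0 0 0 -1 0;0 0 0 0 0 -1 0;0 0 0 0 0 -1 0",
  grip_force=40,
)

```text
time_s: 10.68
eef_pos: [605.2, -202.6, 28.8]
ee_rot: [0.0, 0.707, 0.707, 0.0]
force: [-3.0, 0.4, 5.0]
grip_width: 0.619
grip_force: 41.7
```

Run:
```python
from h import *
p=look(['wrist'],[],tag='w4'); save(p,'w4.png',(150,480,120,520),1.8)
```

```text
10.68 [ 605.2 -202.6   28.8] [2.000e-04 7.072e-01 7.070e-01 0.000e+00] 0.619 [-3.   0.4  5. ] 41.7
```

View pics/w4.png

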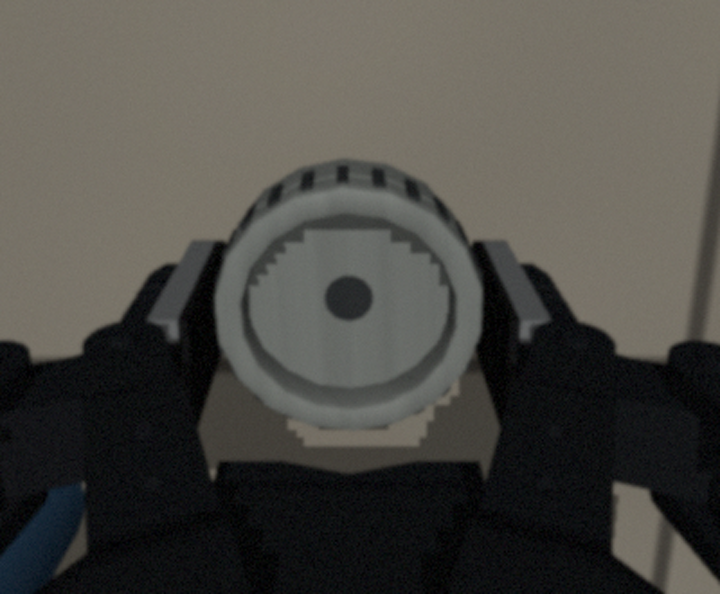

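The wrist view shows the head held squarely between the pads, about row 315, column 314 in the full picture. Next: lift it and carry it to a viewing position by the large cup.

Request:
jog_arm(
  series="0 0 -0.1 0 0 0 0;0 0 -0.25 0 0 0 0;0 0 -0.4 0 0 0 0;0.97 -0.345 -0.5 0 0 0 0;0.97 -0.345 -0.5 0 0 0 0;0.97 -0.345 -0.5 0 0 0 0;0.97 -0.345 -0.5 0 0 0 0;0.97 -0.345 -0.5 0 0 0 0;0.97 -0.345 -0.5 0 0 0 0;0.97 -0.345 -0.5 0 0 0 0;0.97 -0.345 -0.5 0 0 0 0;0.97 -0.345 -0.5 0 0 0 0;0.97 -0.345 -0.5 0 0 0 0;0.97 -0.345 -0.5 0 0 0 0;0.97 -0.345 -0.5 0 0 0 0",
)

```text
time_s: 12.6
eef_pos: [467.3, 185.1, 228.2]
ee_rot: [-0.0, 0.707, 0.707, -0.0]
force: [-0.1, 0.9, -1.2]
grip_width: 0.611
grip_force: 42.6
```

Run:
```python
from h import *
p=look(['wrist'],['cup_large'],tag='w5'); fits(p,['cup_large'])
p=capture('top'); print('top'); fits(p,['cup_large'])
p=capture('side'); print('side'); fits(p,['cup_large'])
```

```text
12.6 [467.3 185.1 228.2] [-0.      0.7074  0.7069 -0.    ] 0.611 [-0.1  0.9 -1.2] 42.6
wrist cup_large mark [241.  312.4] 0.87 [465.3 152.3   8. ]
wrist cup_large reg 0.93 centroid@h [469.5 169.8  20. ] circ [466.8 160. ] d 68.6
cup_large 0.93 netfit (array([466.9, 157.8]), np.float64(0.443)) brass (array([466.7, 150.6]), np.float64(0.416))
top
cup_large 0.71 netfit (array([468. , 150.7]), np.float64(0.884)) brass (array([470.5, 151. ]), np.float64(0.781))
side
cup_large 0.55 netfit (array([467.6, 149.9]), np.float64(0.871)) brass (array([467.8, 156.1]), np.float64(0.733))
```

View pics/w5_wrist.png

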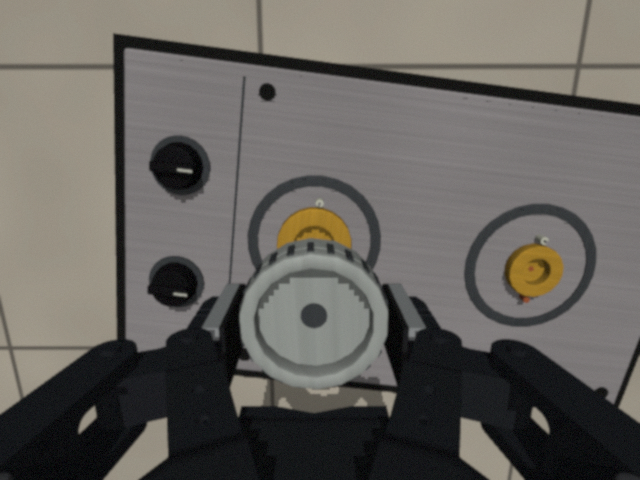

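Run:
```python
from h import *
K=np.array([[387.167,0,313.404],[0,387.167,234.33],[0,0,1]])
R=np.array([[1,.001,-.001],[.002,-.964,.266],[0,-.266,-.964]])
for f,C,cups in [('w1',[464.0,226.8,373.8],[('cup_large',[467,152]),('cup_small',[668,126])]),('w2',[671.7,226.4,374.4],[('cup_small',[670,125])])]:
    img=cv2.imread(f'pics/{f}_wrist.png')[:,:,::-1].copy()
    p=dict(img=img,intrinsics=K,R=R,t=-R@np.array(C))
    for n,x in cups:
        b=brass(p,n,x);x,q=fit(p,n,b,x);print(f,n,x,q,b.sum(),sil(p,n,x).sum())
        # well edge: dark shading of well interior
        c=proj(p,[*x,10]);print('proj centre z10',c.round(1))
        u,v=c.round().astype(int)
        g=cv2.resize(img[v-40:v+40,u-40:u+40,::-1],None,fx=7,fy=7,interpolation=cv2.INTER_CUBIC)
        for n2,rr,zz,col in [(n,34 if 'large' in n else 25,20,(255,0,0)),(n,18 if 'large' in n else 12.5,20,(0,0,255)),(n,18 if 'large' in n else 12.5,10,(0,255,0))]:
            q=np.array([(proj(p,[x[0]+rr*np.cos(a),x[1]+rr*np.sin(a),zz])-[u-40,v-40]+.5)*7 for a in np.linspace(0,6.3,80)]).astype(int)
            cv2.polylines(g,[q],True,col,1)
        cv2.imwrite(f'pics/z_{f}_{n}.png',g)
a=cv2.imread('pics/z_w1_cup_large.png');b=cv2.imread('pics/z_w2_cup_small.png')
cv2.imwrite('pics/z.png',np.hstack([a,b])[:, :][0:560, 0:1120] if 0 else cv2.resize(np.hstack([a,b]),(800,400)))
```

```text
w1 cup_large [466.5 150.2] 0.921 3963 4303.156862745099
proj centre z10 [316.3 210.4]
w1 cup_small [669.9 125.2] 0.866 2193 2532.858823529412
proj centre z10 [524.7 236. ]
w2 cup_small [669.9 124.6] 0.886 2039 2301.929411764706
proj centre z10 [311.8 235.6]
```

View pics/z.png

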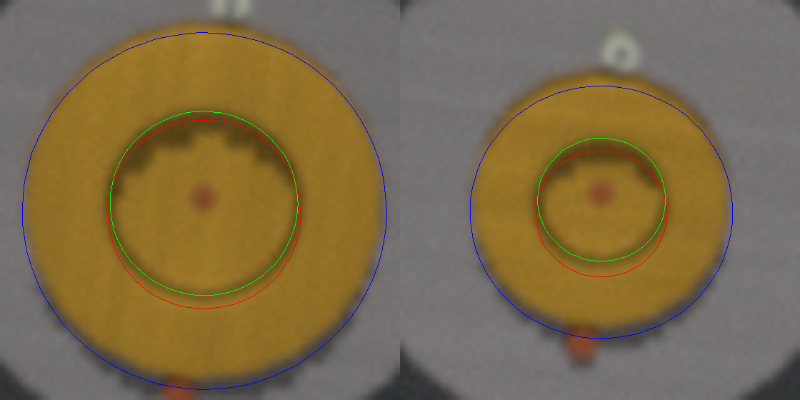

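The overlay shows both cups' true centres about 2 mm further +y than my fit. I'll use (467.5, 151.5) for the large cup. Now lowering the head.

Request:
jog_arm(
  series="-0.085 0.001 0.1 0 0 0 0;-0.085 0.001 0.22 0 0 0 0;-0.085 0.001 0.34 0 0 0 0;-0.085 0.001 0.40 0 0 0 0;-0.085 0.001 0.42 0 0 0 0;-0.085 0.001 0.43 0 0 0 0;-0.085 0.001 0.44 0 0 0 0;-0.085 0.001 0.447 0 0 0 0;-0.085 0.001 0.453 0 0 0 0;-0.085 0.001 0.458 0 0 0 0;-0.085 0.001 0.458 0 0 0 0",
)

```text
time_s: 14.38
eef_pos: [467.4, 151.5, 45.0]
ee_rot: [-0.0, 0.707, 0.707, -0.0]
force: [-0.3, -0.3, -1.5]
grip_width: 0.615
grip_force: 42.6
```

Request:
jog_arm(
  series="0 0 0.005 0 0 0 0;0 0 0.009 0 0 0 0;0 0 0.012 0 0 0 0;0 0 0.014 0 0 0 0;0 0 0.014 0 0 0 0",
)

```text
time_s: 15.0
eef_pos: [467.5, 151.5, 39.8]
ee_rot: [0.0, 0.707, 0.707, -0.0]
force: [-1.8, -1.4, 4.5]
grip_width: 0.612
grip_force: 43.1
```

Request:
jog_arm(
  series="0 0 0 0 0 0 0.5;0 0 0 0 0 0 0.7;0 0 0 0 0 0 0.8;0 0 -0.05 0 0 0 1;0 0 -0.15 0 0 0 1;0 0 -0.3 0 0 0 1;0.085 0 -0.45 0 0 0 1;0.085 0 -0.525 0 0 0 1;0.085 0 -0.525 0 0 0 1;0.085 0 -0.525 0 0 0 1",
)

```text
time_s: 16.25
eef_pos: [467.1, 185.3, 248.5]
ee_rot: [-0.0, 0.707, 0.707, -0.001]
force: [0.1, 0.5, -0.2]
grip_width: 1.0
grip_force: 0.0
```

```bash
cat >> h.py <<'E'
def overlay(p,circs,name,ctr,hw=55,s=7):
    u,v=np.round(proj(p,ctr)).astype(int);v0=max(0,v-hw);u0=max(0,u-hw)
    g=cv2.resize(p['img'][v0:v0+2*hw,u0:u0+2*hw,::-1],None,fx=s,fy=s,interpolation=cv2.INTER_CUBIC)
    for (x,y,z,r),c in zip(circs,[(255,0,0),(0,0,255),(0,255,0)]):
        q=np.array([(proj(p,[x+r*np.cos(a),y+r*np.sin(a),z])-[u0,v0]+.5)*s for a in np.linspace(0,6.3,80)]).astype(int)
        cv2.polylines(g,[q],True,c,1)
    cv2.imwrite('pics/'+name,cv2.resize(g,(500,500)))
E
python3 - <<'E'
from h import *
p=look(['wrist'],['head_large']); fits(p,['head_large'],11)
overlay(p,[(467.5,151.5,40,27),(467.5,151.5,40,21),(467.5,151.5,20,34)],'o1.png',[467.5,151.5,30])
E
```

```text
16.25 [467.1 185.3 248.5] [-5.000e-04  7.071e-01  7.071e-01 -6.000e-04] 1.0 [ 0.1  0.5 -0.2] 0.0
wrist head_large mark [235.6 315.9] 0.87 [468.2 149.8   0. ]
wrist head_large reg 0.9 centroid@h [468.6 151.4  29. ] circ [466.3 151. ] d 59.4
head_large 0.9 netfit (array([466.9, 152.4]), np.float64(0.95))
```

View pics/o1.png

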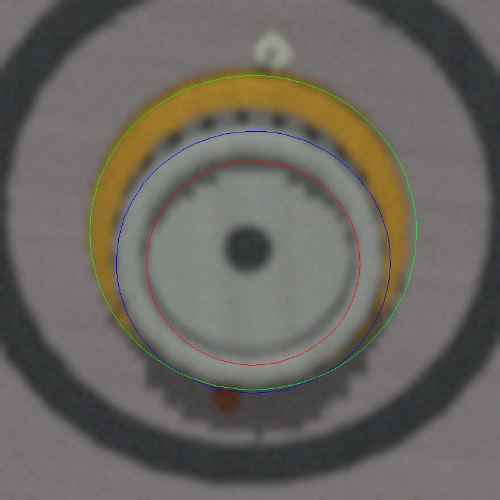

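The picture shows the head level in the middle of the brass ring, with its rim around (250, 253) in the crop. It also shows a wrist camera bias of about (-1.2, +1.6) mm. Next is the small head.

Request:
jog_arm(
  series="-1 0.225 0 0 0 0 1;-1 0.225 0 0 0 0 1;-1 0.225 0 0 0 0 1;-1 0.225 0 0 0 0 1;-1 0.225 0 0 0 0 1;-1 0.225 0 0 0 0 1;-1 0.225 0 0 0 0 1",
)

```text
time_s: 17.32
eef_pos: [557.3, -217.5, 248.4]
ee_rot: [-0.001, 0.708, 0.706, -0.0]
force: [0.4, 0.7, 0.4]
grip_width: 1.001
grip_force: 0.0
```

Request:
jog_arm(
  series="-0.26 0 0 0 0 0 1;-0.26 0 0 0 0 0 1;-0.26 0 0 0 0 0 1;-0.26 0 0 0 0 0 1;-0.26 0 0 0 0 0 1",
)

```text
time_s: 17.95
eef_pos: [557.8, -317.4, 249.6]
ee_rot: [-0.0, 0.707, 0.708, 0.0]
force: [-0.3, 1.2, 0.0]
grip_width: 1.002
grip_force: 0.0
```

Run:
```python
from h import *
p=look(['wrist'],['head_small']); fits(p,['head_small','cap_small','cap_large','shaker','tumbler'])
overlay(p,[],'o2.png',[557,-353,15],hw=120,s=2)
```

```text
17.95 [ 557.8 -317.4  249.6] [-1.000e-04  7.066e-01  7.076e-01  1.000e-04] 1.002 [-0.3  1.2  0. ] 0.0
wrist head_small mark [232.3 311.8] 0.55 [ 555.2 -349.7    0. ]
wrist head_small reg 0.57 centroid@h [ 554.3 -347.8   29. ] circ [ 553.6 -347.8] d 43.5
head_small 0.57 netfit (array([ 554.1, -349.9]), np.float64(0.921))
cap_small 0.86 netfit (array([ 411.7, -379.6]), np.float64(0.933))
cap_large 0.91 netfit (array([ 440.3, -194.2]), np.float64(0.943))
shaker 0.71 netfit (array([ 520.3, -267.6]), np.float64(0.77))
```

Request:
jog_arm(
  series="-0.081 -0.006 0.3 0 0 1 1;-0.081 -0.006 0.3 0 0 1 1;-0.081 -0.006 0.3 0 0 1 1;-0.081 -0.006 0.3 0 0 1 1;-0.081 -0.006 0.3 0 0 1 1;-0.081 -0.006 0.3 0 0 1 1;-0.081 -0.006 0.3 0 0 1 1;-0.081 -0.006 0.3 0 0 1 1;-0.081 -0.006 0.4 0 0 1 1;-0.081 -0.006 0.5 0 0 1 1;-0.081 -0.006 0.553 0 0 1 1;-0.081 -0.006 0.553 0 0 1 1;-0.081 -0.006 0.553 0 0 1 -0.2;-0.081 -0.006 0.553 0 0 1 -0.2;-0.081 -0.006 0.553 0 0 1 -0.2;-0.081 -0.006 0.553 0 0 1 -0.2;-0.081 -0.006 0.553 0 0 1 -0.2;-0.081 -0.006 0.553 0 0 1 -0.2;-0.081 -0.006 0.553 0 0 1 -0.2",
  grip_force=20,
)

```text
time_s: 20.72
eef_pos: [555.5, -351.2, 29.5]
ee_rot: [0.001, 1.0, 0.0, 0.001]
force: [-0.0, 1.6, 6.3]
grip_width: 0.451
grip_force: 21.1
```

Request:
jog_arm(
  series="0 0 0 0 0 0 0.7;0 0 0 0 0 0 0.7;0 0 0 0 0 -1 0.7;0 0 0 0 0 -1 0.7;0 0 0 0 0 -1 0.7;0 0 0 0 0 -1 0.7;0 0 0 0 0 -1 0.7;0 0 0 0 0 -1 0.7;0 0 0 0 0 -1 0.7;0 0 0 0 0 -1 0.7;0 0 0 0 0 -1 0.7;0 0 0 0 0 -1 0.7;0 0 0 0 0 -1 -0.3;0 0 0 0 0 -1 -0.3;0 0 0 0 0 -1 -0.3;0 0 0 0 0 -1 -0.3;0 0 0 0 0 -1 -0.3;0 0 0 0 0 -1 -0.3",
  grip_force=40,
)

```text
time_s: 22.98
eef_pos: [555.2, -351.0, 28.5]
ee_rot: [0.0, 0.707, 0.707, -0.0]
force: [-0.9, -0.4, 4.4]
grip_width: 0.444
grip_force: 40.4
```

Request:
jog_arm(
  series="0 0 -0.1 0 0 0 -0.3;0 0 -0.2 0 0 0 -0.3;0 0 -0.3 0 0 0 -0.3;1 0.29 -0.3 0 0 0 -0.3;1 0.29 -0.3 0 0 0 -0.3;1 0.29 -0.3 0 0 0 -0.3;1 0.29 -0.3 0 0 0 -0.3;1 0.29 -0.3 0 0 0 -0.3;1 0.29 -0.3 0 0 0 -0.3;1 0.29 -0.3 0 0 0 -0.3;1 0.29 -0.3 0 0 0 -0.3;1 0.29 -0.3 0 0 0 -0.3",
)

```text
time_s: 24.48
eef_pos: [670.8, 48.4, 147.8]
ee_rot: [-0.0, 0.707, 0.707, -0.0]
force: [0.3, 0.0, -0.6]
grip_width: 0.444
grip_force: 40.6
```

Request:
jog_arm(
  series="0.19 0 0 0 0 0 -0.3;0.19 0 0 0 0 0 -0.3;0.19 0 0.1 0 0 0 -0.3;0.19 0 0.18 0 0 0 -0.3;0.19 0 0.22 0 0 0 -0.3;0.19 0 0.235 0 0 0 -0.3;0.19 0 0.243 0 0 0 -0.3;0.19 0 0.249 0 0 0 -0.3;0.19 0 0.253 0 0 0 -0.3;0.19 0 0.257 0 0 0 -0.3;0.19 0 0.257 0 0 0 -0.3",
)

```text
time_s: 25.85
eef_pos: [671.1, 125.1, 45.5]
ee_rot: [-0.0, 0.707, 0.707, -0.0]
force: [0.4, 0.2, -0.8]
grip_width: 0.445
grip_force: 40.6
```

Request:
jog_arm(
  series="0 0 0.005 0 0 0 -0.3;0 0 0.009 0 0 0 -0.3;0 0 0.012 0 0 0 -0.3;0 0 0.015 0 0 0 -0.3;0 0 0.015 0 0 0 -0.3",
)

```text
time_s: 26.48
eef_pos: [671.1, 125.1, 39.6]
ee_rot: [0.0, 0.707, 0.707, 0.0]
force: [-0.1, -0.5, 0.5]
grip_width: 0.449
grip_force: 40.6
```

Request:
jog_arm(
  series="0 0 0.002 0 0 0 -0.3;0 0 0.002 0 0 0 -0.3;0 0 0.002 0 0 0 0.1;0 0 0.002 0 0 0 0.3;0 0 0.002 0 0 0 0.5;0 0 -0.05 0 0 0 0.8;0 0 -0.15 0 0 0 1;0 0 -0.3 0 0 0 1;0.085 0 -0.45 0 0 0 1;0.085 0 -0.525 0 0 0 1;0.085 0 -0.525 0 0 0 1;0.085 0 -0.525 0 0 0 1",
)

```text
time_s: 27.98
eef_pos: [670.8, 158.9, 249.3]
ee_rot: [-0.0, 0.707, 0.707, -0.0]
force: [0.7, -0.1, -0.3]
grip_width: 1.004
grip_force: 0.0
```

Run:
```python
from h import *
p=look(['wrist'],['head_small']); fits(p,['head_small'],11)
overlay(p,[(671,125.2,40,20),(671,125.2,20,25)],'o3.png',[671,125.2,30],hw=45)
p=capture('side');overlay(p,[],'s3.png',[570,138,20],hw=70,s=7)
a=cv2.imread('pics/o3.png');b=cv2.imread('pics/s3.png');cv2.imwrite('pics/o3s.png',cv2.resize(np.hstack([a,b]),(800,400)))
```

```text
27.98 [670.8 158.9 249.3] [-2.000e-04  7.072e-01  7.071e-01 -3.000e-04] 1.004 [ 0.7 -0.1 -0.3] 0.0
wrist head_small mark [236.2 313.5] 0.81 [669.7 122.6   0. ]
wrist head_small reg 0.65 centroid@h [669.6 122.8  29. ] circ [670.7 124.9] d 44.9
head_small 0.65 netfit (array([670.3, 126. ]), np.float64(0.915))
```

View pics/o3s.png

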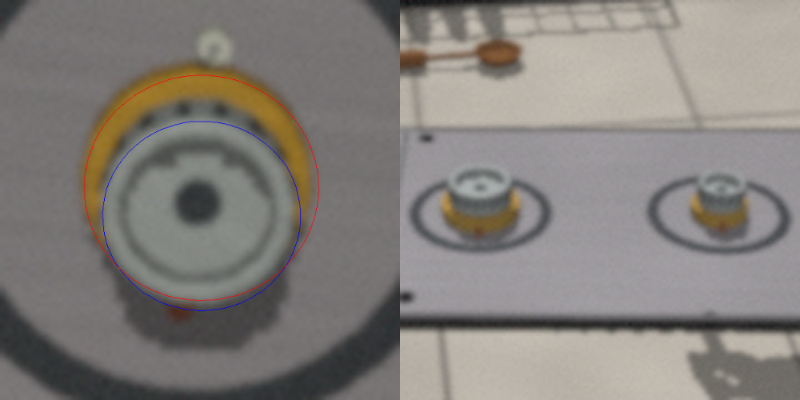

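Both heads sit level on their cups: the small head is central in the left crop, and both look upright in the side crop. Next is the large cap.

Request:
jog_arm(
  series="-0.885 -0.575 0 0 0 1 1;-0.885 -0.575 0 0 0 1 1;-0.885 -0.575 0 0 0 1 1;-0.885 -0.575 0 0 0 1 1;-0.885 -0.575 0 0 0 1 1;-0.885 -0.575 0 0 0 1 1;-0.885 -0.575 0 0 0 1 1;-0.885 -0.575 0.2 0 0 1 1;-0.885 -0.575 0.3 0 0 1 1;-0.885 -0.575 0.4 0 0 1 1;-0.885 -0.575 0.4 0 0 1 1;-0.885 -0.575 0.4 0 0 1 1",
)

```text
time_s: 29.72
eef_pos: [441.8, -195.5, 91.1]
ee_rot: [0.001, 1.0, 0.0, 0.001]
force: [0.3, 0.8, -0.2]
grip_width: 1.0
grip_force: 0.0
```

Run:
```python
from h import *
p=look(['wrist'],['cap_large']); fits(p,['cap_large'])
p=capture('top');fits(p,['cap_small'])
p=capture('side');fits(p,['cap_small'])
```

```text
29.73 [ 441.8 -195.5   91.1] [7.e-04 1.e+00 1.e-04 9.e-04] 1.0 [ 0.3  0.8 -0.2] 0.0
wrist cap_large mark [251.  313.2] 0.79 [ 439.2 -194.4    0. ]
wrist cap_large reg 0.85 centroid@h [ 441.9 -193.3   15. ] circ [ 440.6 -193.7] d 60.8
cap_large 0.85 netfit (array([ 439.3, -193.9]), np.float64(0.945))
cap_small 0.88 netfit (array([ 412. , -378.3]), np.float64(0.878))
cap_small 0.6 netfit (array([ 411.9, -378.9]), np.float64(0.852))
```

Request:
jog_arm(
  series="0 0 0.1 0 0 0 1;0 0 0.15 0 0 0 1;0 0 0.176 0 0 0 1;0 0 0.176 0 0 0 1;0 0 0.176 0 0 0 0.3;0 0 0.176 0 0 0 0.2;0 0 0.176 0 0 0 0.2;0 0 0.176 0 0 0 0.2;0 0 0.176 0 0 0 0.2",
  grip_force=20,
)

```text
time_s: 31.25
eef_pos: [441.5, -195.2, 20.1]
ee_rot: [0.001, 1.0, 0.0, 0.001]
force: [-0.5, 0.8, 6.2]
grip_width: 0.686
grip_force: 20.3
```

Request:
jog_arm(
  series="0 0 0 0 0 0 1;0 0 0 0 0 0 1;0 0 0 0 0 -1 1;0 0 0 0 0 -1 1;0 0 0 0 0 -1 1;0 0 0 0 0 -1 1;0 0 0 0 0 -1 1;0 0 0 0 0 -1 1;0 0 0 0 0 -1 1;0 0 0 0 0 -1 1;0 0 0 0 0 -1 1;0 0 0 0 0 -1 1;0 0 0 0 0 -1 0.1;0 0 0 0 0 -1 0.1;0 0 0 0 0 -1 0.1;0 0 0 0 0 -1 0.1;0 0 0 0 0 -1 0.1;0 0 0 0 0 -1 0.1",
  grip_force=40,
)

```text
time_s: 33.5
eef_pos: [441.2, -194.9, 19.6]
ee_rot: [0.0, 0.707, 0.707, 0.0]
force: [-2.9, 1.7, 7.5]
grip_width: 0.674
grip_force: 41.2
```

Request:
jog_arm(
  series="0 0 -0.08 0 0 0 0.1;0 0 -0.2 0 0 0 0.1;0 0 -0.3 0 0 0 0.1;0.866 0.066 -0.3 0 0 0 0.1;0.866 0.066 -0.3 0 0 0 0.1;0.866 0.066 -0.3 0 0 0 0.1;0.866 0.066 -0.3 0 0 0 0.1;0.866 0.066 -0.3 0 0 0 0.1;0.866 0.066 -0.3 0 0 0 0.1;0.866 0.066 -0.3 0 0 0 0.1;0.866 0.066 -0.3 0 0 0 0.1",
)

```text
time_s: 34.88
eef_pos: [467.3, 151.0, 138.9]
ee_rot: [-0.0, 0.707, 0.707, -0.0]
force: [0.7, 0.2, -1.9]
grip_width: 0.675
grip_force: 43.8
```

Run:
```python
from h import *
p=look(['wrist'],[]);a=cv2.resize(p['img'][200:440,180:450,::-1],(450,400))
p=capture('side');u,v=np.round(proj(p,[467,151,120])).astype(int);b=cv2.resize(p['img'][v-40:v+60,u-40:u+47,::-1],(350,400),interpolation=cv2.INTER_CUBIC)
cv2.imwrite('pics/c1.png',np.hstack([a,b]))
```

```text
34.88 [467.3 151.  138.9] [-1.000e-04  7.072e-01  7.070e-01 -3.000e-04] 0.675 [ 0.7  0.2 -1.9] 43.8
```

View pics/c1.png

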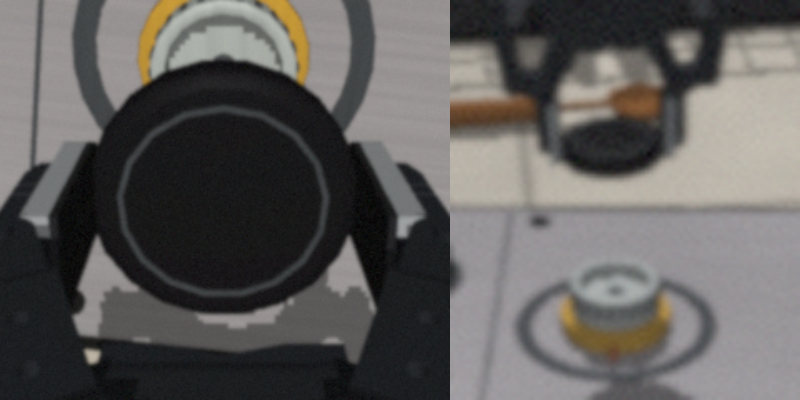

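The cap hangs level between the pads, and the head is visible below it. Lowering.

Request:
jog_arm(
  series="0 0 0.08 0 0 0 0.1;0 0 0.15 0 0 0 0.1;0 0 0.18 0 0 0 0.1;0 0 0.19 0 0 0 0.1;0 0 0.196 0 0 0 0.1;0 0 0.2 0 0 0 0.1;0 0 0.204 0 0 0 0.1;0 0 0.207 0 0 0 0.1;0 0 0.207 0 0 0 0.1",
)

```text
time_s: 36.1
eef_pos: [467.5, 151.5, 56.3]
ee_rot: [-0.0, 0.707, 0.707, -0.0]
force: [-0.4, 0.3, -1.5]
grip_width: 0.668
grip_force: 43.8
```

Request:
jog_arm(
  series="0 0 0.003 0 0 0 0.1;0 0 0.005 0 0 0 0.1;0 0 0.007 0 0 0 0.1;0 0 0.007 0 0 0 0.1",
)

```text
time_s: 36.6
eef_pos: [467.5, 151.5, 53.8]
ee_rot: [0.0, 0.707, 0.707, -0.0]
force: [-1.9, 0.2, 3.8]
grip_width: 0.679
grip_force: 44.2
```

Request:
jog_arm(
  series="0 0 0 0 0 0 0.5;0 0 0 0 0 0 0.7;0 0 0 0 0 0 1;0 0 0 0 0 0 1;0 0 -0.1 0 0 0 1;0 0 -0.2 0 0 0 1;0 0 -0.35 0 0 0 1;0.085 0 -0.49 0 0 0 1;0.085 0 -0.49 0 0 0 1;0.085 0 -0.49 0 0 0 1;0.085 0 -0.49 0 0 0 1",
)

```text
time_s: 37.98
eef_pos: [467.1, 185.0, 248.0]
ee_rot: [-0.001, 0.707, 0.707, -0.001]
force: [-0.1, -0.2, 0.4]
grip_width: 1.003
grip_force: 0.0
```

Run:
```python
from h import *
p=look(['wrist'],['cap_large']); fits(p,['cap_large'],34)
u,v=np.round(proj(p,[467,151,40])).astype(int);a=cv2.resize(p['img'][v-60:v+60,u-60:u+60,::-1],(400,400),interpolation=cv2.INTER_CUBIC)
p=capture('side');u,v=np.round(proj(p,[467,151,30])).astype(int);b=cv2.resize(p['img'][v-30:v+30,u-30:u+30,::-1],(400,400),interpolation=cv2.INTER_CUBIC)
cv2.imwrite('pics/c2.png',np.hstack([a,b]))
```

```text
37.98 [467.1 185.  248. ] [-0.0008  0.7073  0.7069 -0.0012] 1.003 [-0.1 -0.2  0.4] 0.0
wrist cap_large mark [246.5 317.9] 0.82 [469.9 138.2   0. ]
wrist cap_large reg 0.55 centroid@h [468.4 141.5  15. ] circ [467.2 142.5] d 67.6
cap_large 0.55 netfit (array([467. , 151.9]), np.float64(0.941))
```

View pics/c2.png

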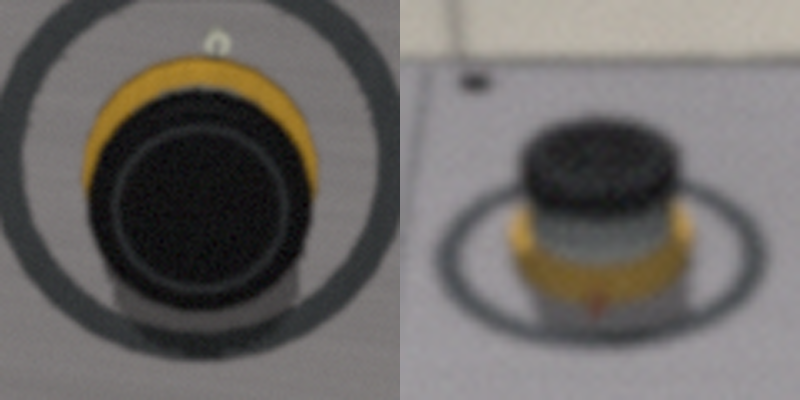

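The large burner is complete: the crops show the cap centred and level at about (200, 200) and (600, 165). Next is the small cap.

Request:
jog_arm(
  series="-1 -0.138 0 0 0 0 1;-1 -0.138 0 0 0 0 1;-1 -0.138 0 0 0 0 1;-1 -0.138 0 0 0 0 1;-1 -0.138 0 0 0 0 1;-1 -0.138 0 0 0 0 1;-1 -0.138 0 0 0 0 1",
)

```text
time_s: 39.1
eef_pos: [411.5, -217.3, 249.3]
ee_rot: [-0.0, 0.708, 0.706, -0.0]
force: [0.1, 1.2, -0.7]
grip_width: 1.001
grip_force: 0.0
```

Request:
jog_arm(
  series="-0.411 0 0 0 0 1 1;-0.411 0 0 0 0 1 1;-0.411 0 0 0 0 1 1;-0.411 0 0 0 0 1 1;-0.411 0 0 0 0 1 1;-0.411 0 0.1 0 0 1 1;-0.411 0 0.2 0 0 1 1;-0.411 0 0.3 0 0 1 1;-0.411 0 0.4 0 0 1 1;-0.411 0 0.4 0 0 1 1;-0.411 0 0.4 0 0 1 1",
)

```text
time_s: 40.48
eef_pos: [412.8, -379.6, 91.1]
ee_rot: [0.001, 1.0, 0.001, 0.001]
force: [-0.1, -0.3, 0.1]
grip_width: 0.997
grip_force: 0.0
```

Run:
```python
from h import *
p=look(['wrist'],['cap_small']); fits(p,['cap_small'])
```

```text
40.48 [ 412.8 -379.6   91.1] [9.e-04 1.e+00 7.e-04 6.e-04] 0.997 [-0.1 -0.3  0.1] 0.0
wrist cap_small mark [248.3 315.6] 0.79 [ 411.8 -380.     0. ]
wrist cap_small reg 0.65 centroid@h [ 414.5 -379.2   15. ] circ [ 412.3 -379.3] d 46.8
cap_small 0.65 netfit (array([ 410.6, -379.4]), np.float64(0.926))
```

Request:
jog_arm(
  series="0 0 0.1 0 0 0 1;0 0 0.15 0 0 0 1;0 0 0.173 0 0 0 1;0 0 0.173 0 0 0 1;0 0 0.173 0 0 0 0.2;0 0 0.173 0 0 0 -0.1;0 0 0.173 0 0 0 -0.1;0 0 0.173 0 0 0 -0.1;0 0 0.173 0 0 0 -0.1;0 0 0.173 0 0 0 -0.1",
  grip_force=20,
)

```text
time_s: 41.92
eef_pos: [412.6, -379.2, 21.2]
ee_rot: [0.001, 1.0, 0.0, 0.0]
force: [-2.1, 1.6, 5.8]
grip_width: 0.52
grip_force: 19.9
```

Request:
jog_arm(
  series="0 0 0 0 0 0 0.8;0 0 0 0 0 0 0.8;0 0 0 0 0 -1 0.8;0 0 0 0 0 -1 0.8;0 0 0 0 0 -1 0.8;0 0 0 0 0 -1 0.8;0 0 0 0 0 -1 0.8;0 0 0 0 0 -1 0.8;0 0 0 0 0 -1 0.8;0 0 0 0 0 -1 0.8;0 0 0 0 0 -1 0.8;0 0 0 0 0 -1 0.8;0 0 0 0 0 -1 -0.2;0 0 0 0 0 -1 -0.2;0 0 0 0 0 -1 -0.2;0 0 0 0 0 -1 -0.2;0 0 0 0 0 -1 -0.2;0 0 0 0 0 -1 -0.2",
  grip_force=40,
)

```text
time_s: 44.18
eef_pos: [412.4, -379.0, 20.7]
ee_rot: [0.0, 0.707, 0.707, -0.0]
force: [-1.3, 0.9, 5.2]
grip_width: 0.511
grip_force: 40.5
```

Request:
jog_arm(
  series="0 0 -0.08 0 0 0 -0.2;0 0 -0.2 0 0 0 -0.2;0 0 -0.35 0 0 0 -0.2;1 0.647 -0.35 0 0 0 -0.2;1 0.647 -0.35 0 0 0 -0.2;1 0.647 -0.35 0 0 0 -0.2;1 0.647 -0.35 0 0 0 -0.2;1 0.647 -0.35 0 0 0 -0.2;1 0.647 -0.35 0 0 0 -0.2;1 0.647 -0.35 0 0 0 -0.2;1 0.647 -0.35 0 0 0 -0.2;1 0.647 -0.35 0 0 0 -0.2;1 0.647 -0.35 0 0 0 -0.2;1 0.647 -0.35 0 0 0 -0.2",
)

```text
time_s: 45.92
eef_pos: [670.8, 20.0, 160.4]
ee_rot: [-0.0, 0.708, 0.707, -0.0]
force: [-0.3, -0.7, 0.1]
grip_width: 0.515
grip_force: 41.3
```

Request:
jog_arm(
  series="0.26 0 0 0 0 0 -0.2;0.26 0 0 0 0 0 -0.2;0.26 0 0.05 0 0 0 -0.2;0.26 0 0.1 0 0 0 -0.2;0.26 0 0.1 0 0 0 -0.2;0.26 0 0.1 0 0 0 -0.2",
)

```text
time_s: 46.68
eef_pos: [671.5, 124.5, 121.5]
ee_rot: [0.001, 0.707, 0.707, 0.001]
force: [0.6, -0.3, -0.9]
grip_width: 0.512
grip_force: 41.2
```

Run:
```python
from h import *
p=look(['wrist'],[]);a=cv2.resize(p['img'][200:440,180:450,::-1],(450,400))
p=capture('side');u,v=np.round(proj(p,[671,125,90])).astype(int);b=cv2.resize(p['img'][v-45:v+45,u-40:u+40,::-1],(350,400),interpolation=cv2.INTER_CUBIC)
cv2.imwrite('pics/c3.png',np.hstack([a,b]))
```

```text
46.67 [671.5 124.5 121.5] [5.000e-04 7.074e-01 7.068e-01 5.000e-04] 0.512 [ 0.6 -0.3 -0.9] 41.2
```

View pics/c3.png

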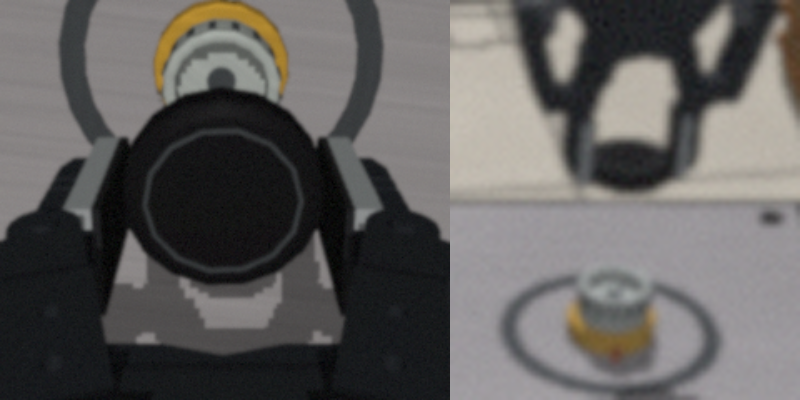

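The cap is level in the grip with the small head below it. Lowering.

Request:
jog_arm(
  series="0 0 0.06 0 0 0 -0.2;0 0 0.11 0 0 0 -0.2;0 0 0.135 0 0 0 -0.2;0 0 0.145 0 0 0 -0.2;0 0 0.15 0 0 0 -0.2;0 0 0.154 0 0 0 -0.2;0 0 0.157 0 0 0 -0.2;0 0 0.157 0 0 0 -0.2",
)

```text
time_s: 47.78
eef_pos: [671.1, 125.1, 57.6]
ee_rot: [0.0, 0.707, 0.707, 0.0]
force: [0.2, 0.5, -0.7]
grip_width: 0.513
grip_force: 41.3
```

Request:
jog_arm(
  series="0 0 0.003 0 0 0 -0.2;0 0 0.005 0 0 0 -0.2;0 0 0.007 0 0 0 -0.2;0 0 0.008 0 0 0 -0.2;0 0 0.008 0 0 0 -0.2",
)

```text
time_s: 48.4
eef_pos: [671.1, 125.1, 54.7]
ee_rot: [0.0, 0.707, 0.707, 0.0]
force: [-2.9, 0.0, 4.5]
grip_width: 0.515
grip_force: 41.7
```

Contact is about 5 N at the seated height, so I'll release and rise.

Request:
jog_arm(
  series="0 0 0 0 0 0 0.2;0 0 0 0 0 0 0.4;0 0 0 0 0 0 0.7;0 0 0 0 0 0 0.8;0 0 -0.1 0 0 0 1;0 0 -0.2 0 0 0 1;0 0 -0.35 0 0 0 1;0.085 0 -0.49 0 0 0 1;0.085 0 -0.49 0 0 0 1;0.085 0 -0.49 0 0 0 1;0.085 0 -0.49 0 0 0 1",
)

```text
time_s: 49.78
eef_pos: [670.8, 158.4, 248.3]
ee_rot: [-0.001, 0.707, 0.707, -0.001]
force: [-0.4, 0.1, -0.2]
grip_width: 1.001
grip_force: 0.0
```

Run:
```python
from h import *
p=look(['wrist'],[]); fits(p,['cap_small'],34)
u,v=np.round(proj(p,[671,125,40])).astype(int);a=cv2.resize(p['img'][v-60:v+60,u-60:u+60,::-1],(400,400),interpolation=cv2.INTER_CUBIC)
p=capture('side');b=cv2.resize(p['img'][160:360,260:460,::-1],(400,400),interpolation=cv2.INTER_CUBIC)
cv2.imwrite('pics/c4.png',np.hstack([a,b]))
```

```text
49.77 [670.8 158.4 248.3] [-0.001   0.7073  0.7069 -0.0013] 1.001 [-0.4  0.1 -0.2] 0.0
cap_small 0.91 netfit (array([670.5, 125.5]), np.float64(0.907))
```

View pics/c4.png

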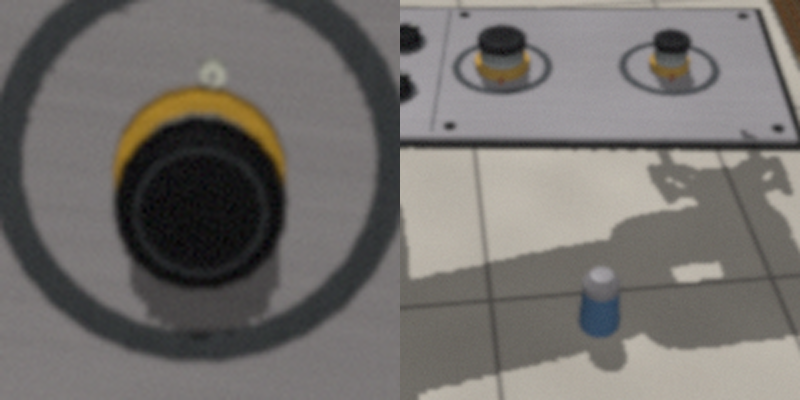

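Both burners are complete and level, with the caps at (200, 200) in the left crop and (500, 45) and (670, 45) in the right. The shaker still stands. Handing in.

```bash
python3 -c "
from rig import *
print(finish_job())"
```

```text
the job is handed in; nothing more can be done
None
```

Both burners are reassembled: each head is on its own cup with its cap lowered on, centred and level in the pictures and let go. The shaker is still standing in the last picture, the glass was never approached but is not in it, and I handed the job in at about 50 s of the 125 s.

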